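# Mark a cabinet leg for its dowels on two faces, then hold it up for checking

### The arm

A 6-joint arm with a two-finger parallel gripper is mounted at the origin on the work surface; the furniture and walls round the work are solid. World frame = base frame: x ahead of the robot, y to its left, z up, the work surface at z = 0. Lengths are in m, angles in rad, forces in N, time in s.
With the tool pointing down it reaches from about 0.375 to 0.975 m from the base axis. Payload 3.8 kg.
Tool frame: the origin (TCP) lies midway between the tips of the shut fingers; the grasp point (between the pads) lies 19 mm behind it; z points along the fingers, y is the direction in which the jaws open and shut (so a half turn about z gives the same grasp; the last joint's range is limited). The gripper opens to 85 mm and grips with 20 to 120 N. Pads are 22 mm wide; open, the fingers measure 114 mm over their backs; the gripper's body (76 mm by 85 mm) begins 54 mm behind the grasp point. The pads swing forward as they close: fully open they stand 13 mm farther back than shut.
Start: joints at [1.134, 0.264, 1.604, -0, 1.274, -0.037], TCP at [0.263, 0.622, 0.231] pointing down, gripper open.
Joint ranges: [-2.63, 2.63], [-0.94, 2.18], [0.31, 2.57], [-1.31, 4.45], [0, 2.66], [-2.55, 2.55]. Speed limits (rad/s): [2.57, 2.57, 3.14, 3.14, 3.14, 3.14].

### API

Orientations are given as a rotation vector (axis times angle).
In Python, from workcell import bot gives the robot as it stands.
- The arm moves only by the tool drive_tool, never from a script. Its argument "steps" is a list of rows, each a list of 2 entries, a list of its own where there are three numbers: the shift along the tool's x, y, z in mm, then the turn about the tool's z in degrees. In form: [[[dx, dy, dz], twist], ...]. A call has 1 to 8 rows; each row shifts and turns the commanded pose from where the row before left it, along the tool's axes as they then stand; what a row does not reach is not made up. A row lasts 1/12 s, in which the tool goes at most 41.7 mm and 7.16 degrees, less where a joint would pass 70% of its speed; a pose out of reach is approached as far as the arm can. A call is refused whole if a number of a shift passes 41.7 or a number of a turn 7.16, either way. A call with a gripper value outside its range is refused whole. "jaw" is the opening, from 0 (shut) to 1 (fully open), set as the call begins (left out, the last holds). The fingers move at their own pace and stop on an object; "force" is the grip in N (left out, the last holds). Time passes only in rows, so rows that do not move let the fingers close. It gives the time, the measured TCP pose, the force and the opening at its end, in the units of the state.
- bot.read_state(): the state, without advancing time (a new reading comes with each control period).
- bot.read_camera(name): name is "scene" or "top"; returns the picture (384x512x3 uint8, red, green, blue); there is no depth.
- bot.camera_info(name): a dict with "fx", "fy", "cx", "cy" (pixels), "position" and "attitude" of the camera in the world. Camera axes: x right, y down, z forward; pixel columns grow to the right and rows downward; lengths in m; the calibration is good to about 2 mm. A picture is of the moment at which its call begins. camera_info takes no time and is no camera call.
- bot.finish_job(): hands the job in, once; it reports no verdict.
The state is a dict: "time": time; "q": joint angles; "joint_vel": joint speeds; "joint_torque": joint torques, N m; "tool_pos": TCP position; "tcp_rot": TCP orientation; "wrist_force": force on the tool from outside, world axes, zero at the start; "torque": the same for the moment, N m; "width": opening from 0.0 (shut) to 1.0 (fully open).
Only numpy, scipy, OpenCV 4.12 (cv2) and the standard library are available. Lean on these libraries where they do the work, as an engineer would, in place of code of your own. Each camera call takes 0.05 s, during which the arm holds its last target.

### The job

Mark the standing cabinet leg for its dowels: stand it upright on the base of the marking jig, slide it snug along the side fence and push one of its wide faces square against the sprung guard plate until the plate is fully back on its points, then back off, turn the leg a quarter turn and push a narrow face home in the same way. Then lift the leg straight up about a hand's breadth (10 cm) above the jig's base and finish there still holding it, upright and steady in the air over the jig, so that I can check the marks. Do not tip the leg over, and leave the finished legs and the other tools where they are.

Things in the scene. Friction and masses are not known exactly. Their poses are not given: they have to be found in the camera images.
- leg_center (a point): the leg to mark: pale wooden block 120 mm tall, section 42 x 60 mm, about 0.2 kg, the only leg that STANDS; a grey glide 24 mm across, 4 mm high on its upper end. This point: its centre, 60 mm above its underside. x axis: normal to the WIDE faces (60 mm wide, 42 mm apart); y: normal to the NARROW faces (42 mm wide, 60 mm apart); z up. Opposite faces are alike: either will do
- leg: the same leg, origin at the centre of its underside, same axes
- jig: marking jig, fixed to the bench: waxed plywood base 195 x 130 mm, 12 mm thick (base, fence and plate are slippery). Origin on the bench top, 12 mm below point jig_corner, same axes. Behind the guard plate (x = 30 mm) a steel angle bracket 62 mm tall carries two fixed marking points, no obstacle to pushing the plate right back; two black hold-down knobs, 20 mm high, at the rear
- jig_corner (a point): corner on the base's top (12 mm above the bench) where guard plate and fence meet. +x: direction to push work against the plate; +y: towards the fence; z up. Fence: dark wood, inner face at y = 0, 40 mm tall, x -106 to 26 mm. Guard plate: aluminium, front face at x = 0 at rest, y -62 to -2 mm, 58 mm tall. Free top of the base: x -110 to 0, y -90 to 0 mm
- jig_guard (a joint): how far the guard plate is pushed back along the jig's +x: 0 m at rest, 0.008 m fully back at its stop; a spring returns it (about 2 N to start it, 5 N at the stop). Less than 0.0065 makes no mark
- leg_done_1: first of two finished legs of the same make (42 x 60 x 120 mm), already marked, LYING on a wide face; leave alone. Origin under its middle
- leg_done_2: second finished leg, lying beside the first; leave alone. Origin under its middle
- sanding_block: cork sanding block, 65 x 112 x 36 mm; bystander. Origin under its centre
- marking_gauge: beech marking gauge, 210 x 65 x 71 mm, lying behind the jig; bystander. Origin under its centre
- block_plane: block plane, 52 x 164 x 51 mm, behind the jig; bystander. Origin under its centre
Mind the look-alikes: they are no part of the job. What is shaped like the leg but purple is not meant.

How it is judged:
By the outcome, as a careful person would: the job done as asked, in the order asked, and still so for the second after the job is handed in, while the arm keeps its last pose, push and grip.
It also fails if it takes over 72 s, if anything falls off the work surface, if the arm or the gripper's body presses on something with over 40 N, if the wrist force passes 120 N, or if a joint passes its speed limit or range.

## Working session

There is one attempt and no reset: what is moved stays moved. The work goes in short steps, Python scripts to look and compute and a tool call to move; the robot and the scene stay as the last step left them, time stands still between calls to the robot, and variables do not carry over. Pictures are saved under pics/ and viewed, and the job is handed in when it is done.

Besides the shell and the picture viewer there is one more tool, called by a JSON object that holds its "name" and its "arguments", one argument or row to a line. drive_tool: Moves the arm, as the interface text tells. Its arguments: {"type":"object","properties":{"steps":{"type":"array","items":{"type":"array"}},"jaw":{"type":"number"},"force":{"type":"number"}},"required":["steps"]}

```bash
mkdir -p pics; ls
python3 - <<'E'
from workcell import bot
import cv2
for n in ("scene","top"):
    im=bot.read_camera(n); cv2.imwrite(f"pics/{n}0.png",cv2.resize(im[:,:,::-1],(800,600),interpolation=cv2.INTER_CUBIC))
    cv2.imwrite(f"pics/{n}0raw.png",im[:,:,::-1])
    print(bot.camera_info(n))
print(bot.read_state())
E
```

```text
pics
{'fx': 378.73441172076576, 'fy': 378.73441172076576, 'cx': 252.39008639474153, 'cy': 191.26376060368065, 'position': array([-0.03876542,  0.54638368,  0.47677316]), 'attitude': array([-0.98359334,  2.12951376, -1.35891647])}
{'fx': 489.43906132683827, 'fy': 489.43906132683827, 'cx': 250.7114605007151, 'cy': 186.72607714195277, 'position': array([ 3.79741589e-01, -3.00787521e-04,  1.51089490e+00]), 'attitude': array([-2.18880785,  2.12706022, -0.15503294])}
{'time': 0.1, 'q': array([ 1.13410213e+00,  2.64673097e-01,  1.60526210e+00,  1.40910808e-05,
        1.27365944e+00, -3.68876476e-02]), 'joint_vel': array([ 2.13889046e-03, -1.91145339e-03, -3.17786894e-03, -6.12209648e-04,
        2.37815420e-03,  8.69454687e-05]), 'joint_torque': array([ 9.75652874e-04, -5.16703963e+01, -3.68592918e+01,  8.67372751e-05,
        6.21595042e-03,  2.44041655e-05]), 'tool_pos': array([0.26244866, 0.62117542, 0.23007636]), 'tcp_rot': array([-6.23750520e-01, -3.07855446e+00,  3.05152516e-03]), 'wrist_force': array([-0.3557276 ,  0.21720362, -0.85386867]), 'torque': array([0.00944531, 0.00740597, 0.02095013]), 'width': 0.9985040824249688}
```

View pics/scene0.png

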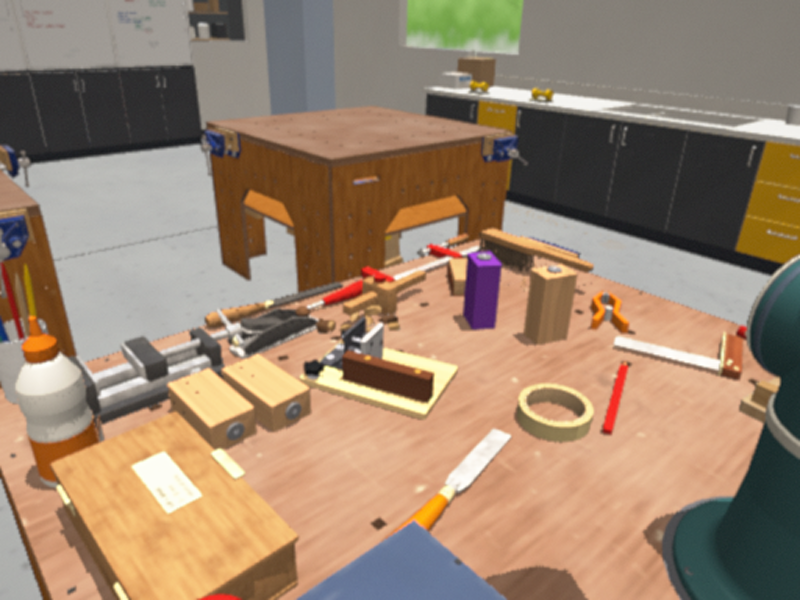

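View pics/top0.png

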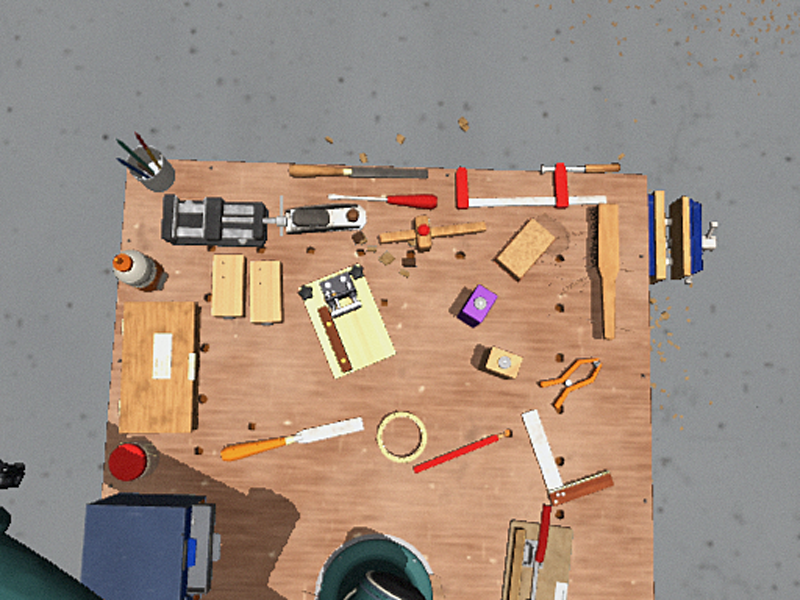

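The leg stands at top-view pixel (500,362) of the 800x600 picture. The jig is at about (348,320), with its plate towards the upper left. Next I'll enlarge crops of both.

Run:
```python
import cv2
t=cv2.imread("pics/top0raw.png")
def crop(n,im,x0,x1,y0,y1,s):
    c=cv2.resize(im[y0:y1,x0:x1],None,fx=s,fy=s,interpolation=cv2.INTER_CUBIC)
    for x in range((x0+9)//10*10,x1,10): cv2.putText(c,str(x),(int((x-x0)*s),8),0,.3,(0,0,255),1); cv2.line(c,(int((x-x0+.5)*s),10),(int((x-x0+.5)*s),16),(0,0,255),1)
    for y in range((y0+9)//10*10,y1,10): cv2.putText(c,str(y),(0,int((y-y0+.5)*s)),0,.3,(0,0,255),1); cv2.line(c,(18,int((y-y0+.5)*s)),(26,int((y-y0+.5)*s)),(0,0,255),1)
    cv2.imwrite(n,c)
crop("pics/c_jig.png",t,185,260,165,246,7)
crop("pics/c_leg.png",t,295,345,210,250,12)
s=cv2.imread("pics/scene0raw.png")
crop("pics/c_sjig.png",s,190,300,195,270,7)
crop("pics/c_sleg.png",s,290,380,150,225,8)
```

```text
(no output)
```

View pics/c_jig.png

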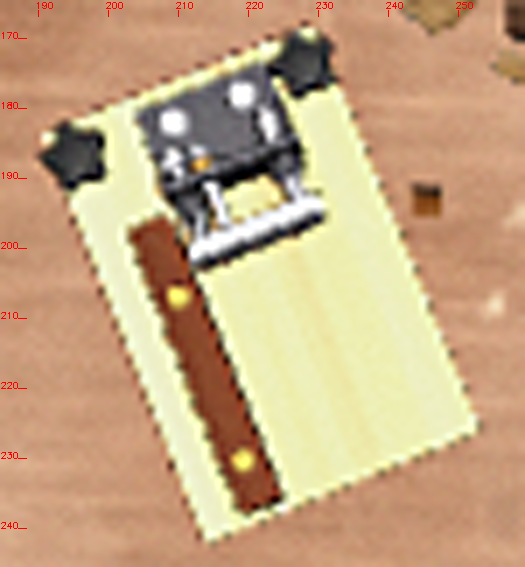

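View pics/c_leg.png

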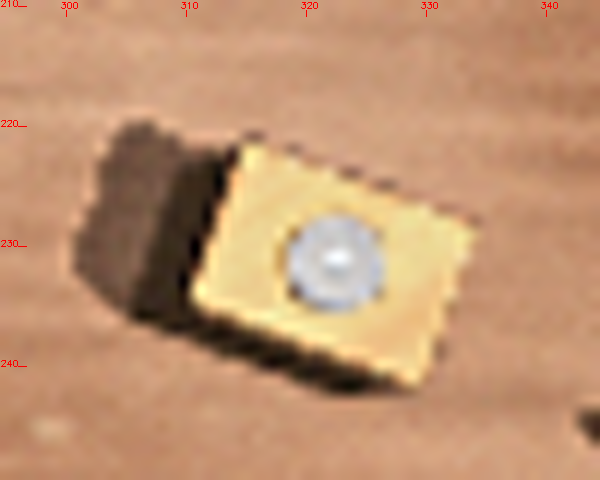

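View pics/c_sjig.png

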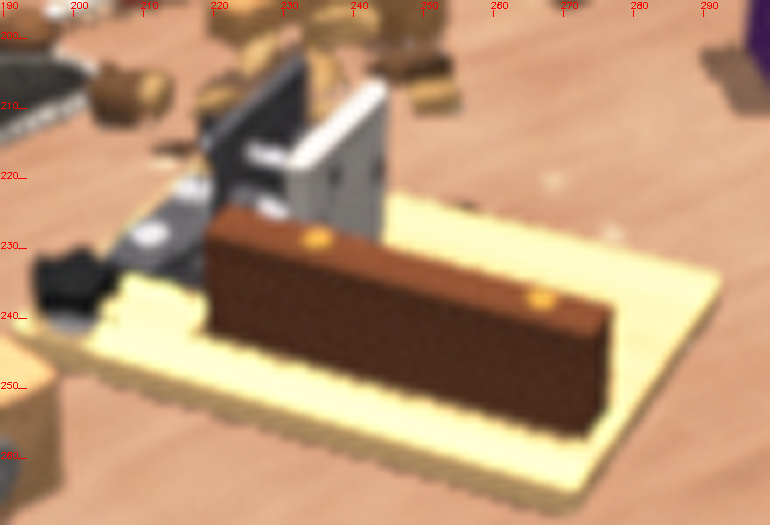

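View pics/c_sleg.png

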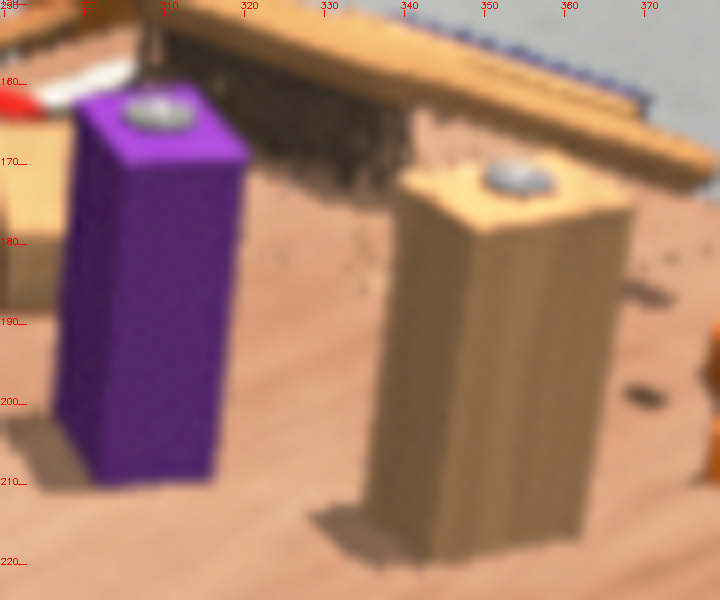

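```bash
cat > h.py <<'E'
import numpy as np, cv2
from scipy.spatial.transform import Rotation as R
from scipy.optimize import least_squares
from workcell import bot
C={n:bot.camera_info(n) for n in("scene","top")}
def proj(n,P):
    c=C[n]; p=R.from_rotvec(c["attitude"]).inv().apply(np.atleast_2d(P)-c["position"])
    return np.c_[c["fx"]*p[:,0]/p[:,2]+c["cx"], c["fy"]*p[:,1]/p[:,2]+c["cy"]]
def back(n,uv,z):
    c=C[n]; d=R.from_rotvec(c["attitude"]).apply([(uv[0]-c["cx"])/c["fx"],(uv[1]-c["cy"])/c["fy"],1.])
    return c["position"]+d*(z-c["position"][2])/d[2]
def body(p,L):
    c,s=np.cos(p[2]),np.sin(p[2]); L=np.atleast_2d(L)
    return np.c_[p[0]+c*L[:,0]-s*L[:,1],p[1]+s*L[:,0]+c*L[:,1],L[:,2]]
def fit(obs,p0):
    def r(p):
        return np.concatenate([(proj(n,body(p,L))[0]-uv) for n,L,uv in obs])
    s=least_squares(r,p0,loss="soft_l1"); return s.x,r(s.x).reshape(-1,2)
E
python3 - <<'E'
from h import *
for n in("top",):
  for uv,z in [((253.2,225.5),.012),((214.1,242.1),.012),((225.1,235.1),.052),((209.1,195.2),.052),((230.8,194.8),.07)]: print(uv,back(n,uv,z).round(4))
J=[("top",(-.110,-.09,.012),(253.2,225.5)),("top",(-.110,.04,.012),(214.1,242.1)),("top",(-.106,0,.052),(225.1,235.1)),("top",(.026,0,.052),(209.1,195.2)),
("top",(0,-.062,.070),(230.8,195.0)),
("scene",(-.110,-.09,.012),(292.6,234.2)),("scene",(-.110,.04,.012),(271.6,264.5)),("scene",(-.106,0,.052),(276.9,238.5))]
for sel in(J,J[:5],J[5:]):
    p,r=fit(sel,[.6,.1,.4]); print("jig",p.round(4),np.degrees(p[2]).round(2)); print(r.round(1).tolist())
for uv in[(314.9,221.2),(334.3,228.5),(329.9,241.3),(310.3,234.5)]: print(back("top",uv,.12).round(4))
a,b=.021,.030
# long edge 1->2
g=[back("top",uv,.12)[:2] for uv in[(314.9,221.2),(334.3,228.5),(329.9,241.3),(310.3,234.5)]]
d=g[1]-g[0]; yaw=np.arctan2(d[1],d[0])+np.pi/2
print(yaw)
# g0 = far-left: +x,+y ; g1 far-right +x,-y; 
L=[("top",(a,b,.12),(314.9,221.2)),("top",(a,-b,.12),(334.3,228.5)),("top",(-a,-b,.12),(329.9,241.3)),("top",(-a,b,.12),(310.3,234.5)),
("scene",(a,b,.12),(339.5,172.25)),("scene",(-a,b,.12),(349.5,178.5)),("scene",(-a,-b,.12),(368.5,175.1)),("scene",(-a,b,0),(344.5,219.5)),("scene",(-a,-b,0),(362,217)),("scene",(a,b,0),(335.1,212))]
for sel in(L,L[:4],L[4:]):
    p,r=fit(sel,[*np.mean(g,0),yaw]); print("leg",p.round(4),np.degrees(p[2]).round(2)); print(r.round(1).tolist())
E
```

```text
(253.2, 225.5) [ 0.4601 -0.0253  0.012 ]
(214.1, 242.1) [0.4063 0.0922 0.012 ]
(225.1, 235.1) [0.4271 0.058  0.052 ]
(209.1, 195.2) [0.5448 0.11   0.052 ]
(230.8, 194.8) [0.5458 0.0445 0.07  ]
jig [0.5232 0.1018 0.4162] 23.85
[[-0.1, 0.3], [-0.5, -0.1], [-0.3, 0.3], [-0.7, -0.8], [-0.2, -1.0], [0.5, -0.1], [0.1, -0.1], [1.1, -0.8]]
jig [0.5224 0.1009 0.4214] 24.15
[[0.3, 0.4], [-0.1, 0.2], [0.1, 0.5], [-0.5, -0.5], [0.1, -0.8]]
jig [0.5228 0.104  0.4216] 24.15
[[-0.2, 0.1], [-0.4, 0.3], [0.6, -0.4]]
[ 0.4715 -0.1986  0.12  ]
[ 0.4523 -0.2541  0.12  ]
[ 0.4158 -0.2418  0.12  ]
[ 0.4334 -0.186   0.12  ]
-0.33281592766303647
leg [ 0.4437 -0.22   -0.3184] -18.25
[[-0.2, -0.5], [0.4, -0.7], [0.1, 0.5], [-0.4, 0.1], [0.0, -0.8], [0.2, -0.8], [1.4, -0.7], [-0.9, 1.6], [0.8, -0.0], [-0.9, 1.6]]
leg [ 0.4432 -0.2201 -0.3218] -18.43
[[-0.1, -0.4], [0.4, -0.5], [0.1, 0.7], [-0.3, 0.2]]
leg [ 0.4443 -0.2203 -0.3078] -17.64
[[-0.1, -0.9], [0.2, -0.9], [1.2, -0.9], [-0.9, 1.5], [0.7, -0.2], [-1.1, 1.6]]
```

```bash
cat >> h.py <<'E'
def st():
    s=bot.read_state(); M=R.from_rotvec(s["tcp_rot"]).as_matrix()
    yy=np.degrees(np.arctan2(M[1,1],M[0,1]))
    print("t",round(s["time"],2),"tcp",s["tool_pos"].round(4),"yaw_y",yy.round(2),"tilt",np.degrees(np.arccos(-M[2,2])).round(2),"F",s["wrist_force"].round(1),"T",s["torque"].round(2),"w",round(s["width"],3),"q",s["q"].round(2))
    return s,M,yy
def go(p,yaw=None):
    s,M,yy=st(); d=M.T@(np.array(p)-s["tool_pos"])*1000
    print("shift tool mm",d.round(1)); 
    if yaw is not None:
        t=(yy-yaw+90)%180-90; print("twist",t.round(2))
        # shift if the twist is done first
        print("shift after full twist",(R.from_euler('z',-t,degrees=True).apply(d)).round(1))
E
python3 - <<'E'
from h import *
print("purple",back("top",(307.8,193.3),.124))
go((.4435,-.220,.23),-18.3)
E
```

```text
purple [ 0.55032623 -0.1769176   0.124     ]
t 0.1 tcp [0.2624 0.6212 0.2301] yaw_y 67.09 tilt 0.11 F [-0.4  0.2 -0.9] T [0.01 0.01 0.02] w 0.999 q [ 1.13  0.26  1.61  0.    1.27 -0.04]
shift tool mm [-494.2 -704.4    1.4]
twist 85.39
shift after full twist [-741.8  436.     1.4]
```

{"name": "drive_tool", "arguments": {
  "steps": [
    [[0,0,0],7.1],
    [[0,0,0],7.1],
    [[0,0,0],7.1],
    [[0,0,0],7.1],
    [[0,0,0],7.1],
    [[0,0,0],7.1]
  ]
}}

```text
time: 0.6
tool_pos: [0.2626, 0.6214, 0.2305]
tcp_rot: [1.708, 2.637, -0.002]
wrist_force: [-0.0, -0.1, -0.8]
width: 1.001
```

{"name": "drive_tool", "arguments": {
  "steps": [
    [[0,0,0],7.1],
    [[0,0,0],7.1],
    [[0,0,0],7.1],
    [[0,0,0],7.1],
    [[0,0,0],7.1],
    [[0,0,0],7.1],
    [[0,0,0],0]
  ]
}}

```text
time: 1.18
tool_pos: [0.2626, 0.6214, 0.2305]
tcp_rot: [2.546, 1.84, -0.002]
wrist_force: [-0.3, -0.0, 0.3]
width: 0.995
```

Run:
```python
from h import *
go((.4435,-.220,.23),-18.3)
```

```text
t 1.18 tcp [0.2626 0.6214 0.2305] yaw_y -18.28 tilt 0.07 F [-0.3 -0.   0.3] T [-0.01  0.    0.04] w 0.995 q [ 1.13  0.26  1.6  -0.    1.27  1.45]
shift tool mm [-742.1  435.7    1.4]
twist 0.02
shift after full twist [-742.   436.     1.4]
```

{"name": "drive_tool", "arguments": {
  "steps": [
    [[-31,18.2,0],0],
    [[-31,18.2,0],0],
    [[-31,18.2,0],0],
    [[-31,18.2,0],0],
    [[-31,18.2,0],0],
    [[-31,18.2,0],0],
    [[-31,18.2,0],0],
    [[-31,18.2,0],0]
  ]
}}

```text
time: 1.85
tool_pos: [0.3238, 0.339, 0.2309]
tcp_rot: [2.539, 1.85, -0.0]
wrist_force: [1.4, 0.1, -0.3]
width: 1.0
```

{"name": "drive_tool", "arguments": {
  "steps": [
    [[-31,18.2,0],0],
    [[-31,18.2,0],0],
    [[-31,18.2,0],0],
    [[-31,18.2,0],0],
    [[-31,18.2,0],0],
    [[-31,18.2,0],0],
    [[-31,18.2,0],0],
    [[-31,18.2,0],0]
  ]
}}

```text
time: 2.52
tool_pos: [0.3851, 0.0581, 0.2313]
tcp_rot: [2.539, 1.849, 0.001]
wrist_force: [1.0, -0.6, 0.1]
width: 1.002
```

{"name": "drive_tool", "arguments": {
  "steps": [
    [[-31,18.2,0],0],
    [[-31,18.2,0],0],
    [[-31,18.2,0],0],
    [[-31,18.2,0],0],
    [[-31,18.2,0],0],
    [[-31,18.2,0],0],
    [[-31,18.2,0],0],
    [[0,0,0],0]
  ]
}}

```text
time: 3.18
tool_pos: [0.4398, -0.1915, 0.2313]
tcp_rot: [2.541, 1.842, -0.002]
wrist_force: [0.7, 0.0, 0.1]
width: 0.996
```

Run:
```python
from h import *
go((.4435,-.220,.14),-18.3)
```

```text
t 3.18 tcp [ 0.4398 -0.1915  0.2313] yaw_y -18.15 tilt 0.19 F [0.7 0.  0.1] T [ 0.04  0.01 -0.02] w 0.996 q [-0.46 -0.11  2.01 -0.    1.24 -0.14]
shift tool mm [-25.7  12.2  91.4]
twist 0.15
shift after full twist [-25.7  12.3  91.4]
```

{"name": "drive_tool", "arguments": {
  "steps": [
    [[-25.7,12.2,0],0.1],
    [[0,0,30],0],
    [[0,0,30],0],
    [[0,0,21],0],
    [[0,0,0],0]
  ],
  "jaw": 0.85
}}

```text
time: 3.6
tool_pos: [0.4386, -0.212, 0.1449]
tcp_rot: [-2.535, -1.84, 0.007]
wrist_force: [-1.0, -0.1, -0.6]
width: 0.848
```

Run:
```python
from h import *
go((.4435,-.220,.078),-18.3)
for n,b in(("top",(280,360,190,260)),("scene",(280,400,100,225))):
    im=bot.read_camera(n)[:,:,::-1]; x0,x1,y0,y1=b
    cv2.imwrite(f"pics/{n}1.png",cv2.resize(im[y0:y1,x0:x1],None,fx=5,fy=5,interpolation=cv2.INTER_CUBIC))
```

```text
t 3.6 tcp [ 0.4386 -0.212   0.1449] yaw_y -18.06 tilt 0.6 F [-1.  -0.1 -0.6] T [0.03 0.08 0.04] w 0.848 q [-0.5  -0.01  2.08  0.    1.08 -0.19]
shift tool mm [-6.2  7.8 66.8]
twist 0.24
shift after full twist [-6.2  7.8 66.8]
```

View pics/scene1.png

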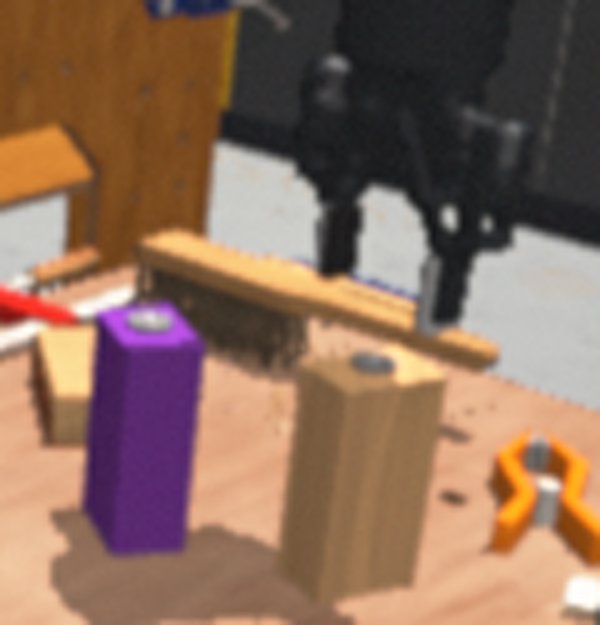

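View pics/top1.png

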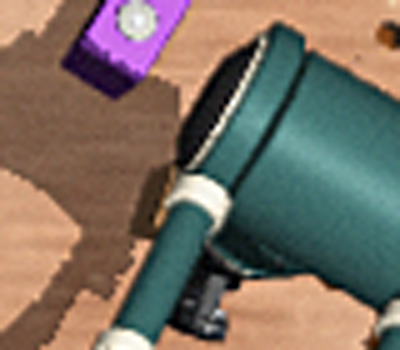

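The scene view shows the leg (crop 370,470) with both fingers straddling above it (335,235 and 440,290). The top view is blocked by the arm. I'll correct in xy, then descend.

{"name": "drive_tool", "arguments": {
  "steps": [
    [[-3,4,0],0.2],
    [[0,0,0],0],
    [[0,0,0],0]
  ]
}}

```text
time: 3.95
tool_pos: [0.4471, -0.2191, 0.1524]
tcp_rot: [2.545, 1.836, 0.003]
wrist_force: [-0.1, 0.4, 0.1]
width: 0.848
```

Run:
```python
from h import *
go((.4435,-.220,.078),-18.3)
```

```text
t 3.95 tcp [ 0.4471 -0.2191  0.1524] yaw_y -18.37 tilt 0.22 F [-0.1  0.4  0.1] T [ 0.   -0.02  0.03] w 0.848 q [-0.51 -0.01  2.06 -0.    1.09 -0.19]
shift tool mm [-1.9 -3.4 74.4]
twist -0.07
shift after full twist [-1.9 -3.4 74.4]
```

{"name": "drive_tool", "arguments": {
  "steps": [
    [[-1.9,-3.4,0],0],
    [[0,0,20],0],
    [[0,0,20],0],
    [[0,0,20],0],
    [[0,0,13],0],
    [[0,0,0],0],
    [[0,0,0],0]
  ]
}}

```text
time: 4.53
tool_pos: [0.4411, -0.2188, 0.0771]
tcp_rot: [-2.547, -1.837, 0.001]
wrist_force: [0.8, -0.2, -0.3]
width: 0.845
```

{"name": "drive_tool", "arguments": {
  "steps": [
    [[0,0,0],0],
    [[0,0,0],0],
    [[0,0,0],0],
    [[0,0,0],0]
  ],
  "jaw": 0.45,
  "force": 30
}}

```text
time: 4.87
tool_pos: [0.4431, -0.2199, 0.0789]
tcp_rot: [2.546, 1.836, 0.002]
wrist_force: [1.4, 0.0, 4.4]
width: 0.488
```

Run:
```python
from h import *
go((.4435,-.220,.078),-18.3)
```

```text
t 4.87 tcp [ 0.4431 -0.2199  0.0789] yaw_y -18.41 tilt 0.21 F [1.4 0.  4.4] T [-0.02 -0.1  -0.01] w 0.488 q [-0.51  0.07  2.13  0.    0.93 -0.19]
shift tool mm [-0.   0.4  0.9]
twist -0.11
shift after full twist [-0.   0.4  0.9]
```

{"name": "drive_tool", "arguments": {
  "steps": [
    [[0,0,0],0],
    [[0,0,0],0],
    [[0,0,0],0],
    [[0,0,-10],0],
    [[0,0,-25],0],
    [[0,0,-25],0],
    [[0,0,-20],0],
    [[0,0,0],0]
  ],
  "jaw": 0.3,
  "force": 80
}}

```text
time: 5.53
tool_pos: [0.4441, -0.2204, 0.1619]
tcp_rot: [2.543, 1.834, 0.005]
wrist_force: [0.8, -0.4, -1.7]
width: 0.48
```

{"name": "drive_tool", "arguments": {
  "steps": [
    [[0,0,0],-7.0],
    [[0,0,0],-7.0],
    [[0,0,0],-7.0],
    [[0,0,0],-7.0],
    [[0,0,0],-7.0],
    [[0,0,0],-7.0],
    [[0,0,0],0]
  ]
}}

```text
time: 6.12
tool_pos: [0.4403, -0.2183, 0.1555]
tcp_rot: [-1.715, -2.629, 0.0]
wrist_force: [-0.2, -0.0, -3.2]
width: 0.484
```

Run:
```python
from h import *
go((.4909,.0385,.16),24)
for n,b in(("scene",(280,400,100,225)),):
    im=bot.read_camera(n)[:,:,::-1]; x0,x1,y0,y1=b
    cv2.imwrite(f"pics/{n}2.png",cv2.resize(im[y0:y1,x0:x1],None,fx=5,fy=5,interpolation=cv2.INTER_CUBIC))
```

```text
t 6.12 tcp [ 0.4403 -0.2183  0.1555] yaw_y 23.77 tilt 0.19 F [-0.2 -0.  -3.2] T [-0.03 -0.03 -0.01] w 0.484 q [-0.51 -0.02  2.07 -0.    1.1  -0.93]
shift tool mm [214.7 149.8  -4.3]
twist -0.23
shift after full twist [214.1 150.6  -4.3]
```

View pics/scene2.png

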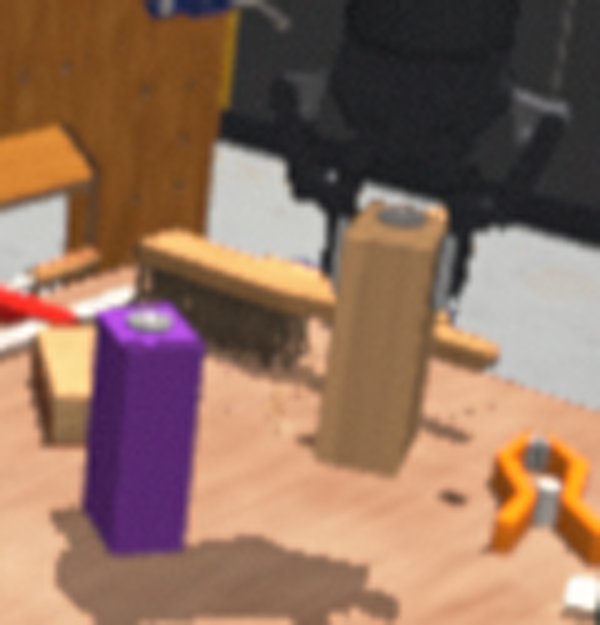

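The leg is held, clear of the bench and upright (crop 380,340). I'll carry it over the jig.

{"name": "drive_tool", "arguments": {
  "steps": [
    [[15,10.5,0],-0.2],
    [[35,24.5,-4],0],
    [[35,24.5,0],0],
    [[35,24.5,0],0],
    [[35,24.5,0],0],
    [[35,24.5,0],0],
    [[24,16.5,0],0],
    [[0,0,0],0]
  ]
}}

```text
time: 6.83
tool_pos: [0.4913, 0.0366, 0.1606]
tcp_rot: [-1.714, -2.631, -0.003]
wrist_force: [0.1, -0.6, -2.1]
width: 0.48
```

{"name": "drive_tool", "arguments": {
  "steps": [
    [[0,0,0],0],
    [[0,0,0],0],
    [[0,0,0],0]
  ]
}}

```text
time: 7.08
tool_pos: [0.4906, 0.0307, 0.1607]
tcp_rot: [-1.718, -2.629, 0.002]
wrist_force: [-0.3, -0.1, -2.5]
width: 0.48
```

Run:
```python
from h import *
go((.4909,.0385,.095),24)
for n,b in(("scene",(170,330,100,275)),("top",(180,300,160,260))):
    im=bot.read_camera(n)[:,:,::-1]; x0,x1,y0,y1=b
    if n=="scene": cv2.imwrite("pics/s3raw.png",im)
    cv2.imwrite(f"pics/{n}3.png",cv2.resize(im[y0:y1,x0:x1],None,fx=4,fy=4,interpolation=cv2.INTER_CUBIC))
```

```text
t 7.08 tcp [0.4906 0.0307 0.1607] yaw_y 23.67 tilt 0.07 F [-0.3 -0.1 -2.5] T [ 0.   -0.04  0.02] w 0.48 q [ 0.01 -0.03  2.06 -0.    1.11 -0.4 ]
shift tool mm [ 7.   3.5 65.6]
twist -0.33
shift after full twist [ 7.   3.6 65.6]
```

View pics/scene3.png

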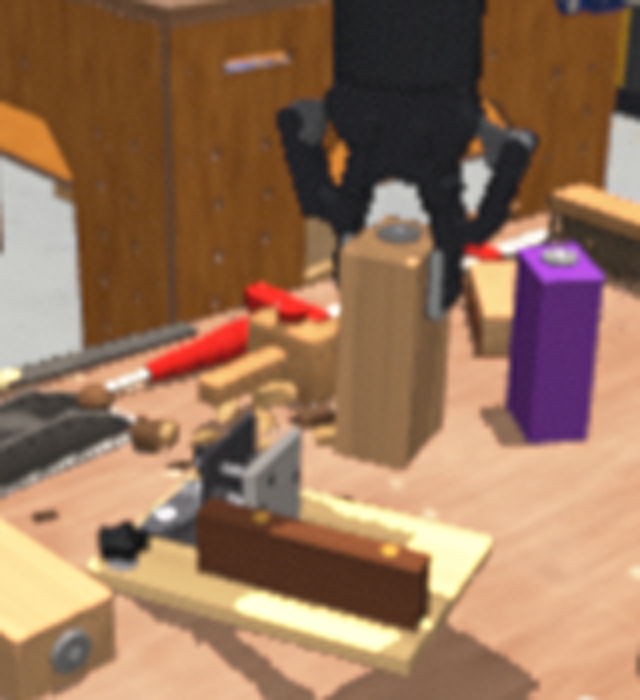

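View pics/top3.png

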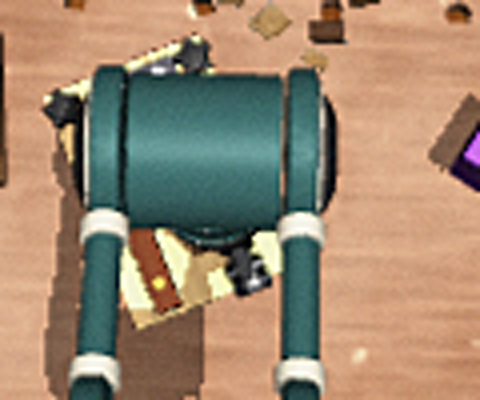

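{"name": "drive_tool", "arguments": {
  "steps": [
    [[7,3.6,0],-0.3],
    [[0,0,20],0],
    [[0,0,20],0],
    [[0,0,15],0],
    [[0,0,8],0],
    [[0,0,0],0],
    [[0,0,0],0]
  ]
}}

```text
time: 7.77
tool_pos: [0.4915, 0.0394, 0.0981]
tcp_rot: [-1.71, -2.635, 0.0]
wrist_force: [0.8, 0.4, -2.7]
width: 0.484
```

{"name": "drive_tool", "arguments": {
  "steps": [
    [[0,0,2],0],
    [[0,0,1.5],0],
    [[0,0,1],0],
    [[0,0,0],0],
    [[0,0,0],0]
  ]
}}

```text
time: 8.18
tool_pos: [0.4918, 0.0396, 0.094]
tcp_rot: [1.709, 2.636, 0.001]
wrist_force: [0.5, 1.3, -2.0]
width: 0.482
```

Run:
```python
from h import *
go((.4909,.0385,.091),24)
```

```text
t 8.18 tcp [0.4918 0.0396 0.094 ] yaw_y 24.1 tilt 0.04 F [ 0.5  1.3 -2. ] T [-0.04  0.02 -0.01] w 0.482 q [ 0.03  0.05  2.12  0.    0.97 -0.39]
shift tool mm [-0.6 -1.3  3. ]
twist 0.1
shift after full twist [-0.6 -1.3  3. ]
```

{"name": "drive_tool", "arguments": {
  "steps": [
    [[0,0,1],0],
    [[0,0,0.8],0],
    [[0,0,0.7],0],
    [[0,0,0],0],
    [[0,0,0],0]
  ]
}}

```text
time: 8.6
tool_pos: [0.4915, 0.0395, 0.0911]
tcp_rot: [-1.709, -2.636, 0.0]
wrist_force: [-0.8, 0.3, -2.7]
width: 0.484
```

{"name": "drive_tool", "arguments": {
  "steps": [
    [[0,0,0.5],0],
    [[0,0,0.5],0],
    [[0,0,0],0],
    [[0,0,0],0]
  ]
}}

```text
time: 8.93
tool_pos: [0.4917, 0.0395, 0.091]
tcp_rot: [-1.709, -2.636, 0.0]
wrist_force: [-2.5, -0.2, 5.8]
width: 0.481
```

{"name": "drive_tool", "arguments": {
  "steps": [
    [[3,0,-0.4],0],
    [[4,0,0],0],
    [[4,0,0],0],
    [[1,0,0],0],
    [[0,0,0],0],
    [[0,0,0],0]
  ]
}}

```text
time: 9.43
tool_pos: [0.4874, 0.0509, 0.0911]
tcp_rot: [1.708, 2.635, 0.002]
wrist_force: [0.6, 0.2, 3.2]
width: 0.478
```

{"name": "drive_tool", "arguments": {
  "steps": [
    [[0.7,0,0],0],
    [[0.7,0,0],0],
    [[0.6,0,0],0],
    [[0,0,0],0],
    [[0,0,0],0]
  ]
}}

```text
time: 9.85
tool_pos: [0.4867, 0.0519, 0.0911]
tcp_rot: [1.708, 2.635, 0.001]
wrist_force: [2.9, -4.1, 5.5]
width: 0.48
```

```bash
cat >> h.py <<'E'
JG=np.array([.5228,.102,24*np.pi/180])
def jst():
    s,M,yy=st(); c,sn=np.cos(JG[2]),np.sin(JG[2]); d=s["tool_pos"][:2]-JG[:2]; f=s["wrist_force"]
    print("jig xy mm",((c*d[0]+sn*d[1])*1e3).round(1),((-sn*d[0]+c*d[1])*1e3).round(1),"Fjig",(c*f[0]+sn*f[1]).round(1),(-sn*f[0]+c*f[1]).round(1))
E
python3 -c "
from h import *
jst()"
```

```text
t 9.85 tcp [0.4867 0.0519 0.0911] yaw_y 24.1 tilt 0.11 F [ 2.9 -4.1  5.5] T [-0.77 -0.39  0.08] w 0.48 q [ 0.06  0.05  2.13 -0.    0.96 -0.36]
jig xy mm -53.3 -31.1 Fjig 1.0 -4.9
```

Run:
```python
from h import *
im=cv2.imread("pics/top0raw.png").astype(float)
# subpixel edges: sample along normals of predicted edges
def edge(p0,p1,z,ch=0,n=30,w=4):
    a=proj("top",[p0])[0]; b=proj("top",[p1])[0]; d=(b-a)/np.linalg.norm(b-a); nn=np.array([-d[1],d[0]]); pts=[]
    for t in np.linspace(.08,.92,n):
        c=a+t*(b-a); k=np.arange(-w,w+.01,.1)
        q=(c+k[:,None]*nn).astype(np.float32)
        v=cv2.remap(im[:,:,ch].astype(np.float32),q[:,0],q[:,1],cv2.INTER_CUBIC).ravel()
        g=np.abs(np.gradient(cv2.GaussianBlur(v[None],(0,0),5).ravel())); pts.append(back("top",c+k[g.argmax()]*nn,z)[:2])
    pts=np.array(pts)
    vx,vy,x,y=cv2.fitLine(pts.astype(np.float32),cv2.DIST_HUBER,0,.0005,.0005).ravel()
    r=(pts-[x,y])@[-vy,vx]
    return np.degrees(np.arctan2(vy,vx)),np.array([x,y]),r.std()
def J(x,y,z): return body(JG,[(x,y,z)])[0]
for nm,A,B,z in [("right",(-.11,-.09),(.06,-.09),.012),("front",(-.11,-.09),(-.11,.04),.012),("left",(-.11,.04),(.06,.04),.012),("fenceTopInner",(-.1,0),(.0,0),.052)]:
    a,p,s=edge(J(*A,z),J(*B,z),z); c,sn=np.cos(JG[2]),np.sin(JG[2]); d=p-JG[:2]
    print(nm,a.round(2),"jig coords",(c*d[0]+sn*d[1]).round(4),(-sn*d[0]+c*d[1]).round(4),"std",s.round(5))
```

```text
right 23.92 jig coords -0.0254 -0.0898 std 0.00062
front -66.66 jig coords -0.1095 -0.0347 std 0.00141
left 23.95 jig coords -0.0294 0.0385 std 0.00045
fenceTopInner 23.74 jig coords -0.047 -0.0015 std 0.00034
```

{"name": "drive_tool", "arguments": {
  "steps": [
    [[-0.3,2,0],0.2],
    [[0,5,0],0],
    [[0,6,0],0],
    [[0,6,0],0],
    [[0,5,0],0],
    [[0,3,0],0],
    [[0,0,0],0],
    [[0,0,0],0]
  ]
}}

```text
time: 10.52
tool_pos: [0.5092, 0.0618, 0.0909]
tcp_rot: [-1.711, -2.632, 0.006]
wrist_force: [-1.8, -7.2, 12.3]
width: 0.483
```

```bash
python3 -c "
from h import *
jst()"
```

```text
t 10.52 tcp [0.5092 0.0618 0.0909] yaw_y 23.95 tilt 0.26 F [-1.8 -7.2 12.3] T [-1.31  0.98  0.2 ] w 0.483 q [ 0.07  0.1   2.08 -0.    0.97 -0.34]
jig xy mm -28.7 -31.2 Fjig -4.6 -5.9
```

{"name": "drive_tool", "arguments": {
  "steps": [
    [[-0.3,0,-0.5],0],
    [[0,0,-0.3],0],
    [[0,0,0],0],
    [[0,0,0],0]
  ]
}}

```text
time: 10.85
tool_pos: [0.5092, 0.0618, 0.091]
tcp_rot: [-1.712, -2.632, 0.005]
wrist_force: [-0.0, -5.1, 5.8]
width: 0.481
```

Run:
```python
from h import *
jst()
im=bot.read_camera("scene")[:,:,::-1]
cv2.imwrite("pics/s4.png",cv2.resize(im[140:275,170:330],None,fx=5,fy=5,interpolation=cv2.INTER_CUBIC)[:600])
```

```text
t 10.85 tcp [0.5092 0.0618 0.091 ] yaw_y 23.93 tilt 0.23 F [-0.  -5.1  5.8] T [-1.08  0.52  0.16] w 0.481 q [ 0.07  0.09  2.08 -0.    0.97 -0.34]
jig xy mm -28.8 -31.2 Fjig -2.1 -4.7
```

View pics/s4.png

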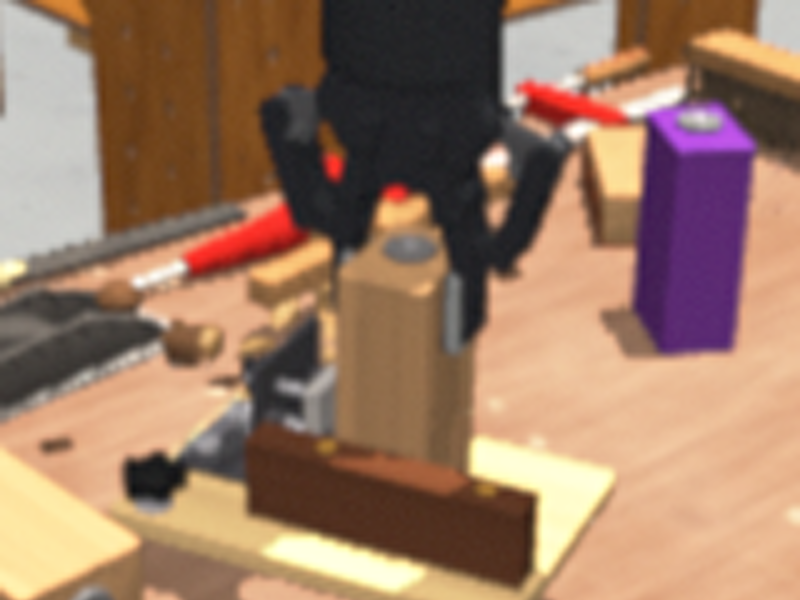

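The leg stands by the plate, upright and against the fence, with no visible snag. I'll keep pushing slowly.

{"name": "drive_tool", "arguments": {
  "steps": [
    [[0,1.5,0],0],
    [[0,1.5,0],0],
    [[0,1.5,0],0],
    [[0,1.5,0],0],
    [[0,0,0],0],
    [[0,0,0],0]
  ]
}}

```text
time: 11.4
tool_pos: [0.514, 0.0639, 0.0909]
tcp_rot: [-1.711, -2.631, 0.008]
wrist_force: [-3.2, -5.5, 8.5]
width: 0.484
```

```bash
python3 -c "
from h import *
jst()"
```

```text
t 11.4 tcp [0.514  0.0639 0.0909] yaw_y 23.94 tilt 0.34 F [-3.2 -5.5  8.5] T [-1.25  0.92  0.18] w 0.484 q [ 0.08  0.11  2.07 -0.    0.97 -0.34]
jig xy mm -23.5 -31.2 Fjig -5.1 -3.7
```

{"name": "drive_tool", "arguments": {
  "steps": [
    [[0,1,-0.3],0],
    [[0,1,0],0],
    [[0,1,0],0],
    [[0,1,0],0],
    [[0,0,0],0],
    [[0,0,0],0]
  ]
}}

```text
time: 11.9
tool_pos: [0.517, 0.0653, 0.0909]
tcp_rot: [-1.71, -2.631, 0.01]
wrist_force: [-4.6, -6.7, 9.5]
width: 0.482
```

```bash
python3 -c "
from h import *
jst()"
```

```text
t 11.9 tcp [0.517  0.0653 0.0909] yaw_y 23.96 tilt 0.42 F [-4.6 -6.7  9.5] T [-1.42  1.03  0.3 ] w 0.482 q [ 0.08  0.11  2.06 -0.    0.98 -0.34]
jig xy mm -20.3 -31.2 Fjig -6.9 -4.3
```

{"name": "drive_tool", "arguments": {
  "steps": [
    [[0,1,-0.2],0],
    [[0,1,0],0],
    [[0,1,0],0],
    [[0,1,0],0],
    [[0,0,0],0],
    [[0,0,0],0]
  ]
}}

```text
time: 12.4
tool_pos: [0.52, 0.0666, 0.0909]
tcp_rot: [-1.709, -2.63, 0.011]
wrist_force: [-4.9, -8.2, 8.9]
width: 0.484
```

```bash
python3 -c "
from h import *
jst()"
```

```text
t 12.4 tcp [0.52   0.0666 0.0909] yaw_y 23.96 tilt 0.5 F [-4.9 -8.2  8.9] T [-1.47  1.18  0.22] w 0.484 q [ 0.08  0.12  2.05 -0.    0.98 -0.33]
jig xy mm -16.9 -31.2 Fjig -7.8 -5.5
```

{"name": "drive_tool", "arguments": {
  "steps": [
    [[-0.2,1,-0.2],0],
    [[0,1,0],0],
    [[0,1,0],0],
    [[0,0,0],0],
    [[0,0,0],0]
  ]
}}

```text
time: 12.82
tool_pos: [0.5223, 0.0676, 0.0909]
tcp_rot: [-1.709, -2.629, 0.012]
wrist_force: [-6.3, -7.4, 9.0]
width: 0.478
```

```bash
python3 -c "
from h import *
jst()"
```

```text
t 12.82 tcp [0.5223 0.0676 0.0909] yaw_y 23.97 tilt 0.56 F [-6.3 -7.4  9. ] T [-1.48  1.34  0.22] w 0.478 q [ 0.08  0.12  2.05 -0.    0.98 -0.33]
jig xy mm -14.4 -31.2 Fjig -8.8 -4.2
```

{"name": "drive_tool", "arguments": {
  "steps": [
    [[0,1,0],0],
    [[0,1,0],0],
    [[0,0,0],0],
    [[0,0,0],0]
  ]
}}

```text
time: 13.15
tool_pos: [0.5238, 0.0683, 0.0909]
tcp_rot: [-1.708, -2.629, 0.013]
wrist_force: [-7.8, -7.7, 10.7]
width: 0.482
```

Run:
```python
from h import *
jst()
im=bot.read_camera("scene")[:,:,::-1]
cv2.imwrite("pics/s5.png",cv2.resize(im[140:275,170:330],None,fx=5,fy=5,interpolation=cv2.INTER_CUBIC)[:600])
```

```text
t 13.15 tcp [0.5238 0.0683 0.0909] yaw_y 23.97 tilt 0.61 F [-7.8 -7.7 10.7] T [-1.62  1.6   0.31] w 0.482 q [ 0.08  0.13  2.04 -0.    0.98 -0.33]
jig xy mm -12.8 -31.2 Fjig -10.3 -3.9
```

View pics/s5.png

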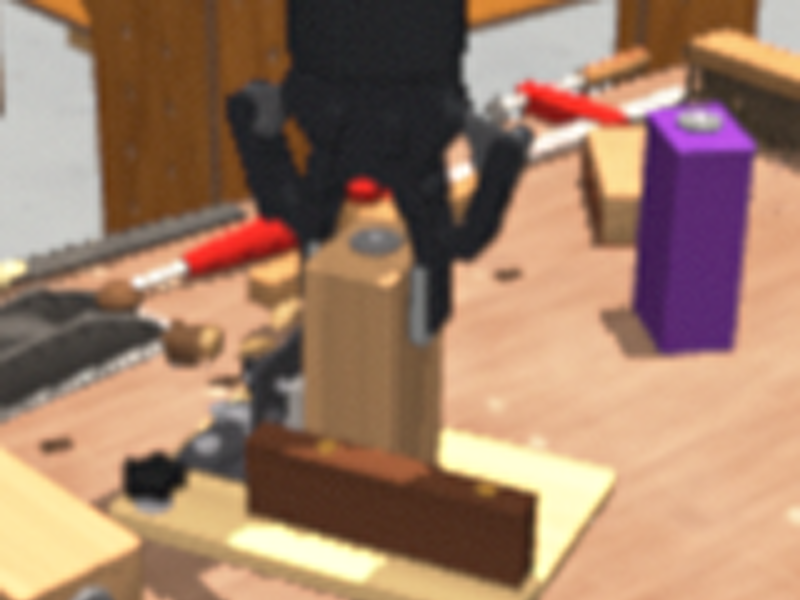

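The plate has moved back visibly and now sits next to the bracket. I'll go on until the force rises steeply at the stop.

{"name": "drive_tool", "arguments": {
  "steps": [
    [[0,1,-0.1],0],
    [[0,1,0],0],
    [[0,0,0],0],
    [[0,0,0],0]
  ]
}}

```text
time: 13.53
tool_pos: [0.5245, 0.0686, 0.091]
tcp_rot: [-1.707, -2.628, 0.017]
wrist_force: [-10.8, -9.4, 13.2]
width: 0.481
```

```bash
python3 -c "
from h import *
jst()"
```

```text
t 13.53 tcp [0.5245 0.0686 0.091 ] yaw_y 23.98 tilt 0.76 F [-10.8  -9.4  13.2] T [-1.94  2.03  0.28] w 0.481 q [ 0.09  0.13  2.04 -0.    0.98 -0.33]
jig xy mm -12.0 -31.2 Fjig -13.7 -4.2
```

{"name": "drive_tool", "arguments": {
  "steps": [
    [[0,1,-0.1],0],
    [[0,1,0],0],
    [[0,0,0],0],
    [[0,0,0],0]
  ]
}}

```text
time: 13.87
tool_pos: [0.5248, 0.0687, 0.0911]
tcp_rot: [-1.706, -2.626, 0.021]
wrist_force: [-14.7, -12.5, 17.1]
width: 0.481
```

```bash
python3 -c "
from h import *
jst()"
```

```text
t 13.87 tcp [0.5248 0.0687 0.0911] yaw_y 24.0 tilt 0.97 F [-14.7 -12.5  17.1] T [-2.33  2.81  0.27] w 0.481 q [ 0.09  0.13  2.04 -0.01  0.99 -0.33]
jig xy mm -11.7 -31.2 Fjig -18.5 -5.4
```

Contact with the stop is clear: the force went from 10 to 18.5 N over only 0.3–1 mm of travel, so the plate is fully back. Next I back off, lift slightly and turn the leg.

{"name": "drive_tool", "arguments": {
  "steps": [
    [[0,-1.5,0],0],
    [[0,0,0],0],
    [[0,0,0],0]
  ]
}}

```text
time: 14.12
tool_pos: [0.5245, 0.0686, 0.091]
tcp_rot: [-1.707, -2.627, 0.018]
wrist_force: [-11.9, -10.5, 13.8]
width: 0.482
```

```bash
python3 -c "
from h import *
jst()"
```

```text
t 14.12 tcp [0.5245 0.0686 0.091 ] yaw_y 23.98 tilt 0.8 F [-11.9 -10.5  13.8] T [-1.99  2.16  0.29] w 0.482 q [ 0.09  0.13  2.04 -0.    0.98 -0.33]
jig xy mm -12.0 -31.2 Fjig -15.1 -4.8
```

{"name": "drive_tool", "arguments": {
  "steps": [
    [[0,-4,0],0],
    [[-0.5,-6,0],0],
    [[-1,-10,0],0],
    [[-4,-14,0],0],
    [[-6,-14,0],0],
    [[-4,-5,0],0],
    [[0,0,-5],0],
    [[0,0,-5],0]
  ]
}}

```text
time: 14.78
tool_pos: [0.4875, 0.0351, 0.1021]
tcp_rot: [-1.715, -2.631, 0.001]
wrist_force: [1.2, -0.2, -2.0]
width: 0.485
```

{"name": "drive_tool", "arguments": {
  "steps": [
    [[0,0,0],0],
    [[0,0,0],0],
    [[0,0,0],0]
  ]
}}

```text
time: 15.03
tool_pos: [0.4889, 0.0358, 0.1026]
tcp_rot: [1.713, 2.633, 0.001]
wrist_force: [-0.4, 0.5, -3.0]
width: 0.482
```

Run:
```python
from h import *
jst()
im=bot.read_camera("scene")[:,:,::-1]
cv2.imwrite("pics/s6.png",cv2.resize(im[140:275,170:330],None,fx=5,fy=5,interpolation=cv2.INTER_CUBIC)[:600])
```

```text
t 15.03 tcp [0.4889 0.0358 0.1026] yaw_y 23.91 tilt 0.04 F [-0.4  0.5 -3. ] T [ 0.01  0.02 -0.02] w 0.482 q [ 0.02  0.03  2.12  0.    0.99 -0.4 ]
jig xy mm -57.9 -46.7 Fjig -0.1 0.6
```

View pics/s6.png

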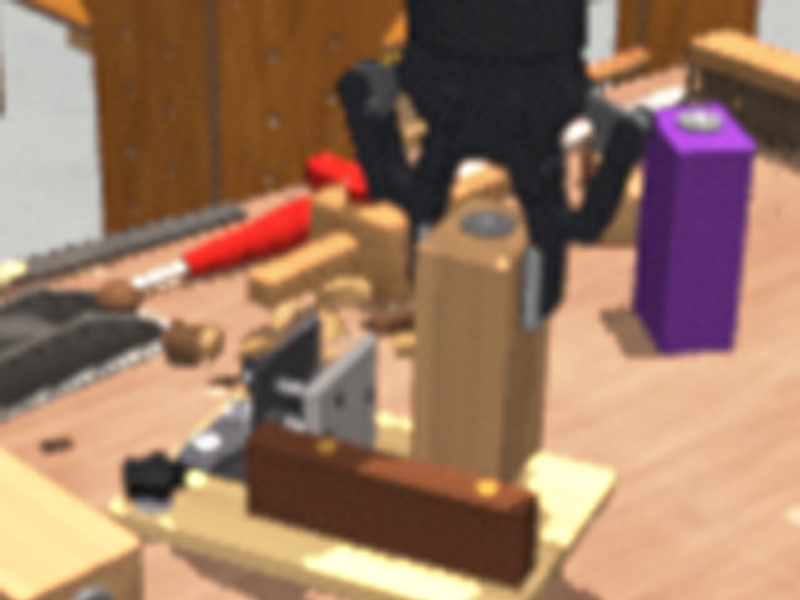

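The plate has sprung back and the leg is upright and clear of it. Quarter turn now.

{"name": "drive_tool", "arguments": {
  "steps": [
    [[0,0,0],7],
    [[0,0,0],7],
    [[0,0,0],7],
    [[0,0,0],7],
    [[0,0,0],7],
    [[0,0,0],7],
    [[0,0,0],7],
    [[0,0,0],7]
  ]
}}

```text
time: 15.75
tool_pos: [0.4883, 0.0359, 0.102]
tcp_rot: [-2.753, -1.513, 0.001]
wrist_force: [-0.3, 0.6, -2.4]
width: 0.482
```

{"name": "drive_tool", "arguments": {
  "steps": [
    [[0,0,0],7],
    [[0,0,0],7],
    [[0,0,0],7],
    [[0,0,0],7],
    [[0,0,0],6],
    [[0,0,0],0],
    [[0,0,0],0]
  ]
}}

```text
time: 16.33
tool_pos: [0.4883, 0.0358, 0.102]
tcp_rot: [-3.072, -0.655, 0.001]
wrist_force: [-0.1, -0.4, -2.9]
width: 0.482
```

Run:
```python
from h import *
jst()
im=bot.read_camera("scene")[:,:,::-1]
cv2.imwrite("pics/s7.png",cv2.resize(im[140:275,170:330],None,fx=5,fy=5,interpolation=cv2.INTER_CUBIC)[:600])
```

```text
t 16.33 tcp [0.4883 0.0358 0.102 ] yaw_y -65.92 tilt 0.03 F [-0.1 -0.4 -2.9] T [-0.02 -0.01  0.02] w 0.482 q [0.02 0.03 2.12 0.   0.99 1.17]
jig xy mm -58.4 -46.5 Fjig -0.2 -0.4
```

View pics/s7.png

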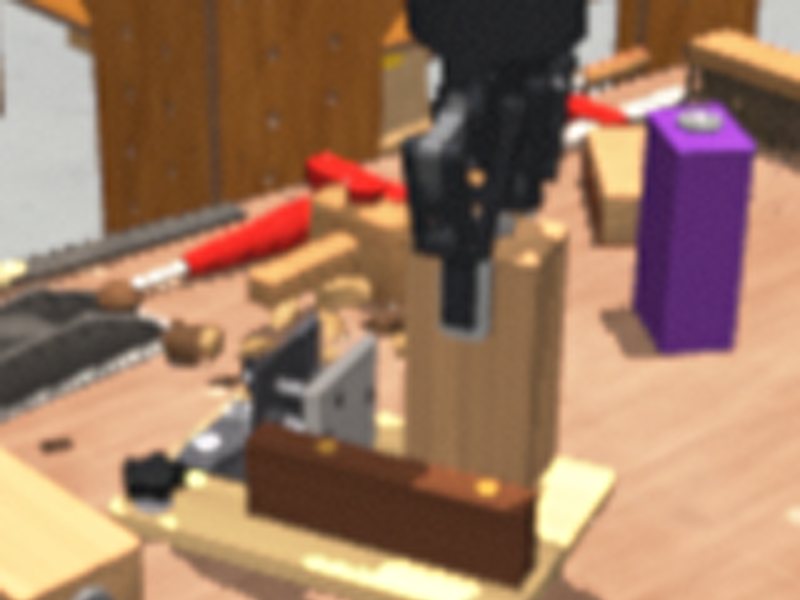

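{"name": "drive_tool", "arguments": {
  "steps": [
    [[0,-6,4],0],
    [[0,-6,4],0],
    [[0,-6,1.5],0],
    [[0,-4,1],0],
    [[0,0,0.5],0],
    [[0,0,0],0],
    [[0,0,0],0]
  ],
  "force": 110
}}

```text
time: 16.97
tool_pos: [0.4795, 0.0559, 0.0913]
tcp_rot: [3.073, 0.651, 0.0]
wrist_force: [0.0, 0.1, -1.9]
width: 0.477
```

```bash
python3 -c "
from h import *
jst()"
```

```text
t 16.97 tcp [0.4795 0.0559 0.0913] yaw_y -66.07 tilt 0.02 F [ 0.   0.1 -1.9] T [ 0.01  0.04 -0.03] w 0.477 q [ 0.06  0.04  2.14 -0.    0.96  1.22]
jig xy mm -58.3 -24.5 Fjig 0.0 0.1
```

{"name": "drive_tool", "arguments": {
  "steps": [
    [[0,0,0.5],0],
    [[0,-1.2,0],0],
    [[0,-0.8,0],0],
    [[0,-0.8,0],0],
    [[0,0,0],0],
    [[0,0,0],0]
  ]
}}

```text
time: 17.47
tool_pos: [0.4788, 0.0582, 0.0912]
tcp_rot: [3.073, 0.65, 0.002]
wrist_force: [0.7, -1.2, 0.9]
width: 0.479
```

```bash
python3 -c "
from h import *
jst()"
```

```text
t 17.47 tcp [0.4788 0.0582 0.0912] yaw_y -66.11 tilt 0.06 F [ 0.7 -1.2  0.9] T [-0.13 -0.02  0.03] w 0.479 q [ 0.07  0.03  2.14 -0.    0.96  1.22]
jig xy mm -58.0 -22.1 Fjig 0.2 -1.4
```

{"name": "drive_tool", "arguments": {
  "steps": [
    [[2,-0.3,0],0],
    [[5,0,0],0],
    [[6,0,0],0],
    [[6,0,0],0],
    [[5,0,0],0],
    [[2,0,0],0],
    [[0,0,0],0],
    [[0,0,0],0]
  ]
}}

```text
time: 18.13
tool_pos: [0.5025, 0.0694, 0.0911]
tcp_rot: [-3.073, -0.65, -0.001]
wrist_force: [-0.8, 0.2, 4.4]
width: 0.48
```

```bash
python3 -c "
from h import *
jst()"
```

```text
t 18.13 tcp [0.5025 0.0694 0.0911] yaw_y -66.11 tilt 0.05 F [-0.8  0.2  4.4] T [0.09 0.21 0.07] w 0.48 q [0.09 0.08 2.09 0.   0.96 1.24]
jig xy mm -31.9 -21.5 Fjig -0.6 0.5
```

{"name": "drive_tool", "arguments": {
  "steps": [
    [[0,-0.5,0],0],
    [[0,-0.4,0],0],
    [[0,0,0],0],
    [[0,0,0],0]
  ]
}}

```text
time: 18.47
tool_pos: [0.5024, 0.0696, 0.0912]
tcp_rot: [3.073, 0.65, 0.003]
wrist_force: [2.1, -2.7, 3.8]
width: 0.479
```

```bash
python3 -c "
from h import *
jst()"
```

```text
t 18.47 tcp [0.5024 0.0696 0.0912] yaw_y -66.09 tilt 0.11 F [ 2.1 -2.7  3.8] T [-0.64 -0.25  0.07] w 0.479 q [ 0.09  0.08  2.1  -0.    0.96  1.24]
jig xy mm -31.9 -21.3 Fjig 0.9 -3.3
```

Snug against the fence (3.3 N). Now I push in small steps.

{"name": "drive_tool", "arguments": {
  "steps": [
    [[1.5,0,0],0],
    [[1.5,0,0],0],
    [[1.5,0,0],0],
    [[1.5,0,0],0],
    [[0,0,0],0],
    [[0,0,0],0]
  ]
}}

```text
time: 18.97
tool_pos: [0.5055, 0.071, 0.0912]
tcp_rot: [3.071, 0.652, -0.007]
wrist_force: [-4.3, -6.1, 12.9]
width: 0.484
```

```bash
python3 -c "
from h import *
jst()"
```

```text
t 18.97 tcp [0.5055 0.071  0.0912] yaw_y -66.05 tilt 0.27 F [-4.3 -6.1 12.9] T [-1.27  1.15  0.19] w 0.484 q [ 0.09  0.09  2.08 -0.    0.97  1.25]
jig xy mm -28.4 -21.3 Fjig -6.4 -3.8
```

{"name": "drive_tool", "arguments": {
  "steps": [
    [[1,0,-0.2],0],
    [[1,0,0],0],
    [[1,0,0],0],
    [[1,0,0],0],
    [[0,0,0],0],
    [[0,0,0],0]
  ]
}}

```text
time: 19.47
tool_pos: [0.5083, 0.0723, 0.0913]
tcp_rot: [3.071, 0.652, -0.01]
wrist_force: [-7.3, -8.8, 13.4]
width: 0.473
```

```bash
python3 -c "
from h import *
jst()"
```

```text
t 19.47 tcp [0.5083 0.0723 0.0913] yaw_y -66.04 tilt 0.37 F [-7.3 -8.8 13.4] T [-1.45  1.45  0.18] w 0.473 q [ 0.09  0.1   2.08 -0.    0.97  1.25]
jig xy mm -25.3 -21.3 Fjig -10.2 -5.1
```

{"name": "drive_tool", "arguments": {
  "steps": [
    [[1,0.3,-0.4],0],
    [[1,0,-0.2],0],
    [[1,0,0],0],
    [[1,0,0],0],
    [[0,0,0],0],
    [[0,0,0],0]
  ]
}}

```text
time: 19.97
tool_pos: [0.5113, 0.0736, 0.0913]
tcp_rot: [3.071, 0.652, -0.012]
wrist_force: [-8.5, -8.3, 12.1]
width: 0.478
```

Run:
```python
from h import *
jst()
im=bot.read_camera("scene")[:,:,::-1]
cv2.imwrite("pics/s8.png",cv2.resize(im[140:275,170:330],None,fx=5,fy=5,interpolation=cv2.INTER_CUBIC)[:600])
```

```text
t 19.97 tcp [0.5113 0.0736 0.0913] yaw_y -66.04 tilt 0.46 F [-8.5 -8.3 12.1] T [-1.42  1.58  0.22] w 0.478 q [ 0.1   0.1   2.07 -0.    0.98  1.25]
jig xy mm -22.1 -21.3 Fjig -11.2 -4.1
```

View pics/s8.png

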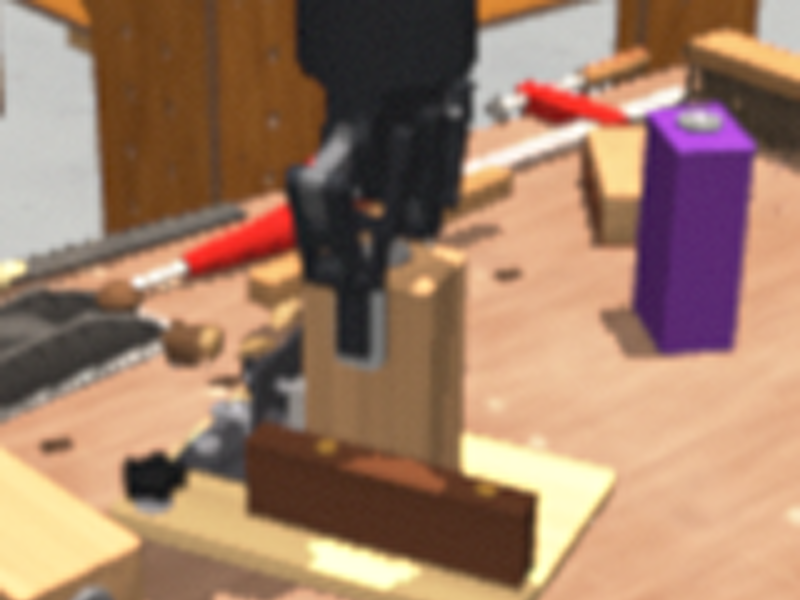

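The plate is nearly back (leg edge at crop x 302, as in the first push). A little further to reach the stop.

{"name": "drive_tool", "arguments": {
  "steps": [
    [[1,0,-0.2],0],
    [[1,0,0],0],
    [[0,0,0],0],
    [[0,0,0],0]
  ]
}}

```text
time: 20.35
tool_pos: [0.5123, 0.074, 0.0914]
tcp_rot: [3.071, 0.652, -0.015]
wrist_force: [-9.8, -8.7, 14.1]
width: 0.479
```

```bash
python3 -c "
from h import *
jst()"
```

```text
t 20.35 tcp [0.5123 0.074  0.0914] yaw_y -66.03 tilt 0.56 F [-9.8 -8.7 14.1] T [-1.6   1.83  0.2 ] w 0.479 q [ 0.1   0.11  2.07 -0.    0.98  1.25]
jig xy mm -20.9 -21.3 Fjig -12.5 -3.9
```

{"name": "drive_tool", "arguments": {
  "steps": [
    [[1,0,-0.2],0],
    [[1,0,0],0],
    [[0,0,0],0],
    [[0,0,0],0]
  ]
}}

```text
time: 20.68
tool_pos: [0.5127, 0.0742, 0.0915]
tcp_rot: [3.07, 0.652, -0.021]
wrist_force: [-13.8, -11.7, 18.5]
width: 0.479
```

```bash
python3 -c "
from h import *
jst()"
```

```text
t 20.68 tcp [0.5127 0.0742 0.0915] yaw_y -66.02 tilt 0.77 F [-13.8 -11.7  18.5] T [-2.02  2.5   0.22] w 0.479 q [ 0.1   0.11  2.06 -0.    0.98  1.25]
jig xy mm -20.6 -21.3 Fjig -17.3 -5.1
```

Run:
```python
from h import *
jst()
im=bot.read_camera("scene")[:,:,::-1]
cv2.imwrite("pics/s9.png",cv2.resize(im[180:260,190:280],None,fx=7,fy=7,interpolation=cv2.INTER_CUBIC)[:600])
```

```text
t 20.68 tcp [0.5127 0.0742 0.0915] yaw_y -66.02 tilt 0.77 F [-13.8 -11.7  18.5] T [-2.02  2.5   0.22] w 0.479 q [ 0.1   0.11  2.06 -0.    0.98  1.25]
jig xy mm -20.6 -21.3 Fjig -17.3 -5.1
```

View pics/s9.png

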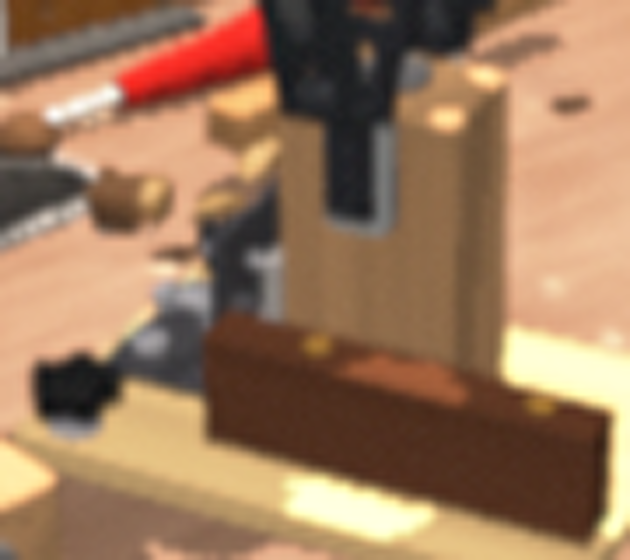

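The plate is back against the points and the leg is flush and upright. Back off from plate and fence, then lift straight up 100 mm.

{"name": "drive_tool", "arguments": {
  "steps": [
    [[-2,0,0],0],
    [[-4,0.3,0],0],
    [[-6,0.5,0],0],
    [[-8,3,0],0],
    [[-8,5,0],0],
    [[-4,2,0],0],
    [[0,0,0],0],
    [[0,0,0],0]
  ]
}}

```text
time: 21.4
tool_pos: [0.4927, 0.0538, 0.0915]
tcp_rot: [-3.073, -0.649, 0.001]
wrist_force: [0.3, 0.8, -2.2]
width: 0.474
```

{"name": "drive_tool", "arguments": {
  "steps": [
    [[0,0,-5],0],
    [[0,0,-15],0],
    [[0,0,-20],0],
    [[0,0,-20],0],
    [[0,0,-20],0],
    [[0,0,-12],0],
    [[0,0,-6],0],
    [[0,0,0],0]
  ]
}}

```text
time: 22.07
tool_pos: [0.4945, 0.0543, 0.1917]
tcp_rot: [3.073, 0.651, 0.005]
wrist_force: [0.2, 1.4, -1.7]
width: 0.48
```

{"name": "drive_tool", "arguments": {
  "steps": [
    [[0,0,0],0],
    [[0,0,0],0],
    [[0,0,0],0],
    [[0,0,0],0],
    [[0,0,0],0],
    [[0,0,0],0]
  ]
}}

```text
time: 22.57
tool_pos: [0.493, 0.054, 0.1894]
tcp_rot: [-3.073, -0.65, 0.002]
wrist_force: [-0.3, 0.1, -3.0]
width: 0.476
```

Run:
```python
from h import *
jst()
im=bot.read_camera("scene")[:,:,::-1]
cv2.imwrite("pics/s10.png",cv2.resize(im[90:270,170:350],None,fx=3.3,fy=3.3,interpolation=cv2.INTER_CUBIC)[:600])
cv2.imwrite("pics/s10raw.png",im)
```

```text
t 22.57 tcp [0.493  0.054  0.1894] yaw_y -66.11 tilt 0.06 F [-0.3  0.1 -3. ] T [-0.05 -0.01  0.01] w 0.476 q [ 0.06 -0.05  2.02  0.    1.16  1.21]
jig xy mm -46.7 -31.7 Fjig -0.2 0.2
```

View pics/s10.png

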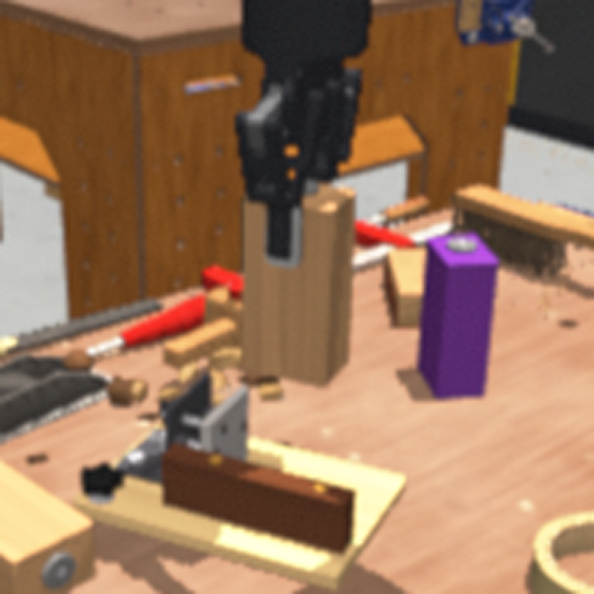

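{"name": "drive_tool", "arguments": {
  "steps": [
    [[0,0,-1.5],0],
    [[0,0,0],0],
    [[0,0,0],0],
    [[0,0,0],0],
    [[0,0,0],0],
    [[0,0,0],0]
  ]
}}

```text
time: 23.12
tool_pos: [0.4933, 0.0541, 0.1915]
tcp_rot: [3.074, 0.65, 0.0]
wrist_force: [-0.2, 0.4, -2.2]
width: 0.477
```

Run:
```python
from h import *
jst()
im=bot.read_camera("scene")[:,:,::-1].copy()
s=bot.read_state(); p=[*s["tool_pos"][:2],np.radians(-66.1)]; zb=s["tool_pos"][2]-.079
f=5; c=cv2.resize(im[130:215,230:290],None,fx=f*1.4,fy=f*1.4,interpolation=cv2.INTER_CUBIC)
P=lambda x,y,z: tuple(np.round((proj("scene",body(p,[(x,y,z)]))[0]-[230,130]+.5)*f*1.4).astype(int).tolist())
for x in(-.021,.021):
  for y in(-.03,.03):
    cv2.line(c,P(x,y,zb),P(x,y,zb+.12),(0,255,0),1)
cv2.imwrite("pics/s11.png",c)
```

```text
t 23.12 tcp [0.4933 0.0541 0.1915] yaw_y -66.1 tilt 0.0 F [-0.2  0.4 -2.2] T [ 0.03 -0.04 -0.02] w 0.477 q [ 0.06 -0.05  2.02 -0.    1.17  1.21]
jig xy mm -46.5 -31.8 Fjig -0.1 0.5
```

View pics/s11.png

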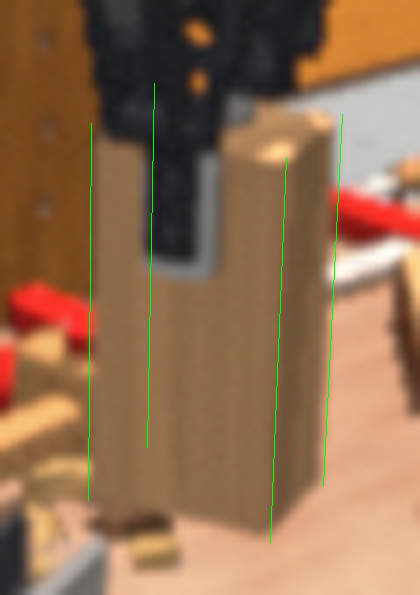

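The leg hangs upright, matching the projected vertical edges to about 1°. It is steady, and its underside is about 100 mm above the base. I'm handing it in.

```bash
python3 -c "
from workcell import bot
print(bot.finish_job())"
```

```text
the job is handed in; nothing more can be done
None
```

I marked the standing leg on both faces and handed the job in at about 23 s, with the gripper still holding the leg over the jig.

- **Wide face:** I stood the leg on the base, slid it against the fence (about 4–5 N) and pushed until the plate reached its stop. The force rose from 10 N to 18.5 N over about 1 mm of travel.
- **Narrow face:** I backed off, lifted the leg about 1 cm, turned it a quarter turn and pushed again. The force reached 17.3 N, and the leg's front face stopped within about 0.1 mm of the first push.
- **Final position:** The underside is about 100 mm above the base, calculated from the arm's height reading. The tool reads 0.0° of tilt, and the last readings show the leg held steady.

**Checks that were less certain:**
- I had no direct reading of the plate's travel. That it was fully back comes from the force jump, the matching stop positions and the pictures.
- The tool leaned up to 1° while pushing at the stop, because the arm gives a little under load.
- The last picture matched the vertical leg outline only to about 1°, and its edges disagreed slightly.
- The lying legs and other tools were not measured afterwards. The arm's path kept clear of them, and those visible in the last picture look unmoved.

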